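# Open an aisle of the motorised archive shelving

### The job

On the control box of the archive shelving, press the yellow button fully home to unlock, holding it down for a moment, and let it spring back; then do the same with the green button to open the aisle. Press one button at a time, and do not press the red or the blue one.

Things in the scene. Friction and masses are not known exactly. Their poses are not given: they have to be found in the camera images.
- yellow_top (a point): Top centre of the yellow push button (unlocks; press first), z up; moves with it. Round yellow cap 36 mm across in a black collar 52 mm across, in one row with the others. Top 79 mm above the desk, 12 mm above the collar. Goes straight down 8 mm to its stop against a spring: starts to move at 1.4 N, fully down at 4.5 N, springs back when let go.
- green_top (a point): Top centre of the green push button (opens the aisle; press second), z up; moves with it. Round green cap 36 mm across in a black collar 52 mm across, in one row with the others. Same height, travel and spring as yellow. The row, 75 mm centre to centre, stands on a fixed grey control box, 170 x 360 mm, 55 mm high; the order of colours varies.
- red_top (a point): Top centre of the red push button (stop; do not press), z up; moves with it. Round red cap 36 mm across in a black collar 52 mm across, in one row with the others. Same height, travel and spring as yellow.
- blue_top (a point): Top centre of the blue push button (closes the aisle; do not press), z up; moves with it. Round blue cap 36 mm across in a black collar 52 mm across, in one row with the others. Same height, travel and spring as yellow.

How it is judged (in metres and radians):
On the way, in this order (a step that is already met when the one before it is completed fails the run):
1. the yellow button is pressed home (at least 6 of its 8 mm) (distance of yellow_top from where it was at the start of the episode above 0.006 m), for 0.1 s.
2. the yellow button has sprung back up (distance of yellow_top from where it was at the start of the episode below 0.002 m), for 0.1 s.
3. the green button is pressed home (at least 6 of its 8 mm) (distance of green_top from where it was at the start of the episode above 0.006 m), for 0.1 s.
At the end, for the whole second after the job is handed in: After yellow and then green have been pressed, all four buttons are up again, within 2 mm of where they started (distance of each of yellow_top, red_top, green_top, blue_top from where it was at the start of the episode below 0.002 m); the robot touches nothing.
It fails at once if the red button is pressed (3 mm or more) (distance of red_top from where it was at the start of the episode above 0.003 m).
It fails at once if the blue button is pressed (3 mm or more) (distance of blue_top from where it was at the start of the episode above 0.003 m).
It fails at once if yellow and green are pressed at the same time (3 mm or more each) (distance of each of yellow_top, green_top from where it was at the start of the episode above 0.003 m).
It also fails if it takes over 32 s, if anything falls off the work surface, if the arm or the gripper's body presses on something with over 40 N, if the wrist force passes 120 N, or if a joint passes its speed limit or range.

### The arm

A 7-joint arm with a two-finger parallel gripper is mounted at the origin on the work surface. World frame = base frame: x ahead of the robot, y to its left, z up, the work surface at z = 0. Lengths are in mm, angles in rad, forces in N, time in s.
With the tool pointing down it reaches from about 350 to 775 mm from the base axis. Payload 3.1 kg.
Tool frame: the origin (TCP) lies midway between the tips of the shut fingers; the grasp point (between the pads) lies 19 mm behind it (env.pinch_z is the distance from the TCP to the grasp point, in mm); z points along the fingers, y is the line along which they close (so a half turn about z gives the same grasp; the last joint's range is limited). The gripper opens to 85 mm and grips with 20 to 120 N. Pads are 22 mm wide; open, the fingers measure 114 mm over their backs; the gripper's body (76 mm by 85 mm) begins 54 mm behind the grasp point. The pads swing forward as they close: fully open they stand 13 mm farther back than shut.
Start: joints at [1.22, 0.311, 0.014, 1.512, -0.004, 1.319, -0.027], TCP at [167.187, -523.99, 231.304] pointing down, gripper open.
Joint ranges: [-2.7, 2.7], [-0.3, 1.91], [-1.27, 1.3], [0.12, 2.57], [-1.44, 4.58], [0.2, 2.03], [-3.05, 3.05]. Speed limits (rad/s): [2.79, 2.79, 3.14, 3.14, 3.14, 3.14, 3.14].

### API

Orientations are given as a rotation vector (axis times angle).
In Python, from cell import env, eyes, models gives the robot as it stands.
- The arm moves only by the tool move_arm, never from a script. Its argument "plan" is a list of rows, each a list of 3 entries, a list of its own where there are three numbers: the finger opening in cm, from 0 to 8.54, then the shift along the tool's x, y, z in cm, then the turn, a rotation vector about the tool's x, y, z in rad. A call has 1 to 12 rows; each row shifts and turns the commanded pose from where the row before left it, along the tool's axes as they then stand; what a row does not reach is not made up. A row lasts 1/8 s, in which the tool goes at most 62.5 mm and 10.7 degrees, less where a joint would pass 70% of its speed; a pose out of reach is approached as far as the arm can. A call with a gripper value outside its range is refused whole. The fingers move at their own pace and stop on an object; "newtons" is the grip in N (left out, the last holds). Time passes only in rows, so rows that do not move let the fingers close. It gives the time, the measured TCP pose, the force, the opening and the grip force at its end, in the units of the state.
- env.observe(): the state, without advancing time (a new reading comes with each control period).
- eyes.get_image(name): name is "side" or "top" or "wrist"; returns a dict with "img" (384x512x3 uint8, red, green, blue), "intrinsics" (3x3 intrinsics, pixels), "dist_coeffs" ([k1, k2, p1, p2, k3] as OpenCV has them; the pictures are not rectified), "R" (3x3) and "t" (3): a world point X has camera coordinates R X + t. Camera axes: x right, y down, z forward; pixel columns grow to the right and rows downward; lengths in mm; the calibration is good to about 2 mm. A picture is of the moment at which its call begins. There is no depth.
- env.hand_in(): hands the job in; it is judged then, once.
Trained networks look in a picture, given as the dict that the camera call returned (one of the last four; its "shot" number tells which), for a name from the list of things; names that differ only in an ending like _2 or _b are one class to them, and where a whole thing is asked for, a point or a joint stands for the part that bears it (a point fixed in the world has none). Each returns a list of dicts, best first, with "confidence" (0 to 1); they miss things now and then, are a little off and sometimes report something else, mostly with a low value. They report only what shows in the picture. A call takes as long as a camera call.
- models.look_for(picture, thing): "extent" ([left, top, right, bottom] in pixels, round what is visible of it).
- models.place_of(picture, thing): "centre" ([row, column] in pixels: a listed point, or the origin of a listed thing).
The state is a dict: "clock": time; "joints": joint angles; "dq": joint speeds; "tau": joint torques, N m; "eef_pos": TCP position; "ee_rot": TCP orientation; "force": force on the tool from outside, world axes, zero at the start; "ft_torque": the same for the moment, N m; "width": finger opening in mm; "gripper_force": force on a finger pad.
Only numpy, scipy, OpenCV 4.12 (cv2) and the standard library are available. Lean on these libraries where they do the work, as an engineer would, in place of code of your own. Each camera call takes 0.05 s, during which the arm holds its last target. There are 200 camera calls.

## Working session

There is one attempt and no reset: what is moved stays moved. The work goes in short steps, Python scripts to look and compute and a tool call to move; the robot and the scene stay as the last step left them, time stands still between calls to the robot, and variables do not carry over. Pictures are saved under pics/ and viewed, at most 10 in all, crops included, and the job is handed in when it is done.

Besides the shell and the picture viewer there is one more tool, called after "Request:" by a JSON object that holds its "fn" and its "kwargs". move_arm: Moves the arm, as the interface text tells. Its arguments: {"type":"object","properties":{"plan":{"type":"array"},"newtons":{"type":"number"}},"required":["plan"]}

```bash
mkdir -p pics
cat > h.py <<'E'
import numpy as np, cv2
from cell import env, eyes, models
def ray(p,rc,z):
    u=cv2.undistortPoints(np.array([[[rc[1],rc[0]]]],float),np.array(p["intrinsics"]),np.array(p["dist_coeffs"])).ravel()
    R=np.array(p["R"]);t=np.array(p["t"]);c=-R.T@t;d=R.T@np.r_[u,1]
    return c+d*(z-c[2])/d[2]
def look(names,cams,z=79):
    for n in cams:
        p=eyes.get_image(n)
        for c in names:
            r=models.place_of(p,c+"_top")
            for q in r[:2]: print(n,c,np.round(q["centre"],1),round(q["confidence"],2),np.round(ray(p,q["centre"],z),1))
        yield n,p
E
python3 - <<'E'
from h import *
ims=[]
for n,p in look(["yellow","green","red","blue"],["top","side"]): ims.append(p["img"])
cv2.imwrite("pics/a.png",cv2.resize(np.hstack(ims),(800,300))[:,:,::-1])
s=env.observe();print(s["clock"],s["eef_pos"],s["ee_rot"],s["force"],s["width"],cv2.Rodrigues(np.array(s["ee_rot"]))[0])
E
```

```text
top yellow [228.7 229.5] 0.53 [523.7  59.9  79. ]
top green [224.3 266. ] 0.65 [533.5  -8.4  79. ]
top red [219.9 307.2] 0.61 [543.7 -86.5  79. ]
top blue [230.7 186.6] 0.83 [518.2 139.3  79. ]
top blue [219.  310.8] 0.63 [545.5 -93.3  79. ]
side yellow [207.1 222.8] 0.69 [522.2  57.9  79. ]
side green [239.1 240.3] 0.68 [527.2 -20.5  79. ]
side red [272.1 259.6] 0.65 [533.5 -91.7  79. ]
side blue [185.5 202.2] 0.62 [503.2 122.7  79. ]
side blue [206.1 222.7] 0.16 [522.7  60.3  79. ]
0.5 [ 167.1521548  -523.96311667  231.25979672] [-3.10412857e+00 -4.83186334e-01  3.36389215e-05] [-0.14979426 -0.50785275  0.35044409] 85.34085988226971 [[ 9.52686784e-01  3.03953764e-01 -3.39189211e-05]
 [ 3.03953766e-01 -9.52686781e-01  7.86670621e-05]
 [-8.40295816e-06 -8.52548542e-05 -9.99999996e-01]]
```

View pics/a.png

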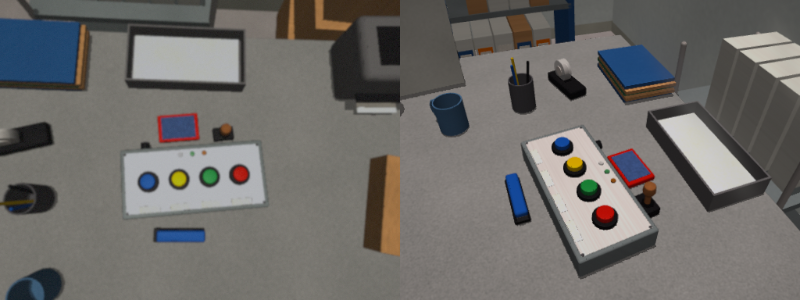

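The row along −y is blue, yellow, green, red. Yellow is near (523, 59) and green near (531, −15), 74 mm apart, which agrees with the given 75 mm. I'll shut the fingers and go above yellow.

Request:
{"fn": "move_arm", "kwargs": {"plan": [[0, [2.7, -4.9, 0], [0, 0, 0]], [0, [2.7, -4.9, 0], [0, 0, 0]], [0, [2.7, -4.9, 0], [0, 0, 0]], [0, [4.8, -3.3, 0.7], [0, 0, 0]], [0, [4.8, -3.3, 0.7], [0, 0, 0]], [0, [4.8, -3.3, 0.7], [0, 0, 0]], [0, [4.8, -3.3, 0.7], [0, 0, 0]], [0, [4.8, -3.3, 0.7], [0, 0, 0]], [0, [4.8, -3.3, 0.7], [0, 0, 0]], [0, [4.8, -3.3, 0.7], [0, 0, 0]], [0, [4.8, -3.3, 0.7], [0, 0, 0]], [0, [4.8, -3.3, 0.7], [0, 0, 0]]], "newtons": 30}}

```text
clock: 2.0
eef_pos: [522.3, 56.0, 168.3]
ee_rot: [3.104, 0.482, 0.001]
force: [0.3, -1.1, 1.1]
width: -0.1
gripper_force: 0.0
```

Run:
```python
from h import *
ims=[]
for n,p in look(["yellow","green","red","blue"],["wrist","side"]): ims.append(p["img"])
cv2.imwrite("pics/b.png",cv2.resize(np.hstack(ims),(800,300))[:,:,::-1])
s=env.observe();print(s["clock"],s["eef_pos"],s["force"],s["width"]);print(cv2.Rodrigues(np.array(s["ee_rot"]))[0])
```

```text
wrist yellow [194.5 244.2] 0.9 [523.6  59.8  79. ]
wrist green [210.4 343.5] 0.66 [534.  -13.9  79. ]
wrist red [231.5 436.9] 0.97 [539.8 -91.7  79. ]
wrist blue [173.5 140.8] 0.82 [516.3 135.3  79. ]
side yellow [208.1 223.6] 0.9 [522.7  55.2  79. ]
side green [236.2 241.6] 0.75 [531.2 -15.3  79. ]
side red [270.1 259.1] 0.68 [534.1 -87.9  79. ]
side blue [184.  206.4] 0.81 [511.5 124.2  79. ]
2.5 [520.7557251   53.29369376 168.6560119 ] [ 0.44134029 -1.27344304 -0.58547882] -0.15915883943084133
[[ 9.53455289e-01  3.01533940e-01  5.42485922e-04]
 [ 3.01534379e-01 -9.53454612e-01 -1.14928072e-03]
 [ 1.70688559e-04  1.25936594e-03 -9.99999192e-01]]
```

View pics/b.png

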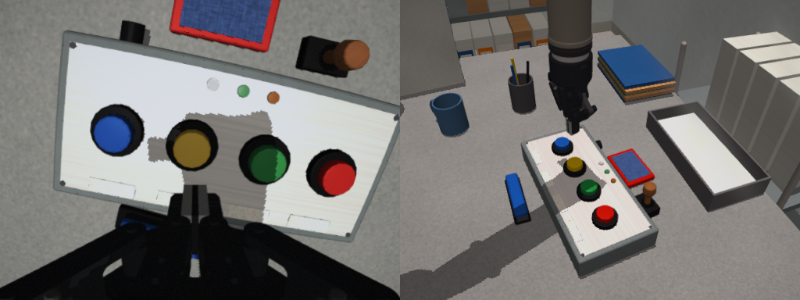

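Both views agree: the wrist picture (half of the composite) shows yellow at about (192, 146), green at (265, 158), and the side view puts the tool over yellow. Fine shift of +0.4, −0.45 cm, then down to a hover.

Request:
{"fn": "move_arm", "kwargs": {"plan": [[0, [0.4, -0.45, 3.0], [0, 0, 0]], [0, [0, 0, 3.0], [0, 0, 0]], [0, [0, 0, 1.7], [0, 0, 0]], [0, [0, 0, 0], [0, 0, 0]], [0, [0, 0, 0], [0, 0, 0]]]}}

```text
clock: 3.12
eef_pos: [524.3, 60.5, 92.4]
ee_rot: [3.104, 0.483, 0.003]
force: [-0.4, -0.6, 0.3]
width: -0.2
gripper_force: 0.0
```

Run:
```python
from h import *
ims=[]
for n,p in look(["yellow","green"],["wrist","side"]): ims.append(p["img"])
cv2.imwrite("pics/c.png",np.hstack([cv2.resize(ims[0],(400,300)),cv2.resize(ims[1][140:290,130:330],(400,300))])[:,:,::-1])
s=env.observe();print(s["clock"],s["eef_pos"],s["force"])
```

```text
wrist yellow [242.5 249. ] 0.87 [525.1  60.4  79. ]
wrist yellow [214.3 102.3] 0.29 [517.2 135.7  79. ]
wrist green [265.5 384.3] 0.87 [533.5 -12.4  79. ]
side yellow [208.  222.3] 0.55 [520.7  56.1  79. ]
side green [236.7 239.9] 0.85 [528.3 -15.4  79. ]
side green [185.9 206.1] 0.69 [509.6 119.4  79. ]
3.425 [523.80091895  60.51174415  91.8833247 ] [ 0.35461665  0.43136287 -0.0436453 ]
```

View pics/c.png

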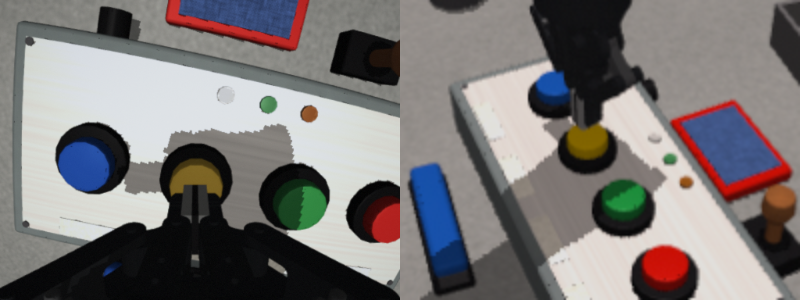

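The fingertip is over the yellow cap (around (195, 180) in the left half) and the position agrees within 2 mm. I'll press to 69 mm, about 2 mm past the stop, and hold.

Request:
{"fn": "move_arm", "kwargs": {"plan": [[0, [0, 0, 1.0], [0, 0, 0]], [0, [0, 0, 0.7], [0, 0, 0]], [0, [0, 0, 0.6], [0, 0, 0]], [0, [0, 0, 0], [0, 0, 0]], [0, [0, 0, 0], [0, 0, 0]], [0, [0, 0, 0], [0, 0, 0]]]}}

```text
clock: 4.18
eef_pos: [523.6, 60.4, 70.8]
ee_rot: [3.103, 0.483, 0.001]
force: [-5.7, -2.1, 19.2]
width: 0.2
gripper_force: 9.3
```

19 N, so it's firmly at the stop. Lift, wait for the spring, then go above green (delta of 9, −74 mm).

Request:
{"fn": "move_arm", "kwargs": {"plan": [[0, [0, 0, -2.0], [0, 0, 0]], [0, [0, 0, -1.5], [0, 0, 0]], [0, [0, 0, 0], [0, 0, 0]], [0, [0, 0, 0], [0, 0, 0]], [0, [-0.7, 3.7, 0], [0, 0, 0]], [0, [-0.7, 3.7, 0], [0, 0, 0]], [0, [0, 0, 1.2], [0, 0, 0]], [0, [0, 0, 0], [0, 0, 0]], [0, [0, 0, 0], [0, 0, 0]]]}}

```text
clock: 5.3
eef_pos: [532.1, -12.6, 91.0]
ee_rot: [-3.102, -0.487, 0.001]
force: [-0.2, 0.2, 0.0]
width: 0.1
gripper_force: 0.0
```

Run:
```python
from h import *
ims=[]
for n,p in look(["yellow","green"],["wrist","side"]): ims.append(p["img"])
cv2.imwrite("pics/d.png",np.hstack([cv2.resize(ims[0],(400,300)),cv2.resize(ims[1][140:290,130:330],(400,300))])[:,:,::-1])
s=env.observe();print(s["clock"],s["eef_pos"],s["force"])
```

```text
wrist yellow [215.7 106.7] 0.73 [525.3  59.9  79. ]
wrist green [246.7 251.8] 0.96 [531.7 -14.5  79. ]
side yellow [207.7 223.3] 0.81 [522.5  56.2  79. ]
side yellow [234.9 239.5] 0.66 [528.9 -11.6  79. ]
side green [234.9 245.5] 0.56 [538.1 -14.7  79. ]
5.6 [532.68967461 -13.85471337  91.54175705] [-0.28304989  0.23580576  0.12654975]
```

View pics/d.png

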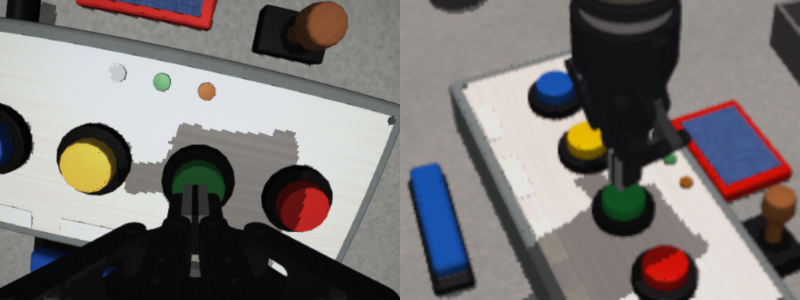

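Yellow is up again at (87, 165), and the tip is centred over green at (197, 180). Press green, hold, and lift clear.

Request:
{"fn": "move_arm", "kwargs": {"plan": [[0, [0, 0, 1.0], [0, 0, 0]], [0, [0, 0, 0.7], [0, 0, 0]], [0, [0, 0, 0.6], [0, 0, 0]], [0, [0, 0, 0], [0, 0, 0]], [0, [0, 0, 0], [0, 0, 0]], [0, [0, 0, 0], [0, 0, 0]]]}}

```text
clock: 6.35
eef_pos: [532.8, -14.3, 70.9]
ee_rot: [3.103, 0.483, 0.001]
force: [-6.0, -0.2, 17.2]
width: -0.1
gripper_force: 9.0
```

Request:
{"fn": "move_arm", "kwargs": {"plan": [[0, [0, 0, -2.0], [0, 0, 0]], [0, [0, 0, -3.0], [0, 0, 0]], [0, [0, 0, -3.0], [0, 0, 0]], [0, [0, 0, 0], [0, 0, 0]], [0, [0, 0, 0], [0, 0, 0]], [0, [0, 0, 0], [0, 0, 0]]]}}

```text
clock: 7.1
eef_pos: [531.3, -14.5, 146.6]
ee_rot: [-3.104, -0.483, 0.005]
force: [0.9, -0.2, 0.6]
width: 0.0
gripper_force: 0.0
```

```bash
python3 -c "
from cell import env
print(env.hand_in())"
```

```text
the job is handed in; nothing more can be done
None
```

I pressed yellow home (19 N at the stop) and it sprang back, then pressed green home (17 N) and lifted clear. I never went to red or blue. The job was handed in at about 7 s with no verdict returned, and I took no picture after the green press to confirm it came back up.

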